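# Click the lens turret to the third lens and snap the board home

## Task

Set up the inspection stand: by pushing on an upright post of its lens turret, turn it clockwise (seen from above), click by click, until the third lens after the solid blank cap has clicked in at the sight pointer, and do not go past it. Then push the board carriage in under the turret by its tall upright handle until it snaps into its catch and rests against its stop. Be gentle - never push or squeeze any part of the stand with more than 20 N - let go of everything at the end and leave the other things on the bench where they are.

Things in the scene. Friction and masses are not known exactly. Their poses are not given: they have to be found in the camera images.
- stand: Fixed inspection stand: grey base 190 x 210 x 16 mm, black turret disc on a central pillar. Origin on the turret axis at bench level, z up. Its -x side has the sight pointer (thin dark post 110 mm tall, 87 mm from the axis), its +x side the sprung detent housing, its +y side the carriage handle. Disc: radius 72 mm, top 110 mm above the bench, lens mounts and cap up to 4 mm proud of it.
- sight (a point): The fixed viewing point at the pointer: 45 mm from the turret axis in the stand's -x direction, 112 mm above the bench. A lens is clicked in when it is centred here.
- turret (a joint): Turret angle, rad, growing clockwise seen from above; stops at -0.35 and 5.6. Stations 1.047 apart: 0 = blank cap at the sight, 1.047 first lens, 2.094 second, 3.142 third (wanted), 4.189 fourth. Starts at 0, 1.047 or 2.094. A sprung roller centres it in each: some 4 N at a post breaks it out, the load fades to nil half way, then it snaps on by itself into the next station (up to 5 rad/s).
- blank_cap (a point): Top centre of the blank cap, a solid dark flat steel cap 34 mm across, in place of a lens, 45 mm from the turret axis.
- third_lens (a point): Top centre of the third lens (28 mm across with its mount), 45 mm from the turret axis, opposite the blank cap. The five lenses get smaller by 2 mm from first (32 mm) to fifth (24 mm), running anticlockwise round the disc from the blank cap.
- post0 (a point): Top centre of a round steel post, 10 mm across, standing 40 mm above the disc (top 150 mm above the bench), 62 mm from the turret axis, midway between the blank cap and the first lens.
- post1 (a point): The same: post midway between the second and third lens.
- post2 (a point): The same: post midway between the fourth and fifth lens.
- rails: Fixed aluminium rail bed along the stand's y, origin on the turret axis 16 mm above the bench, axes as the stand's. Its -y end has an adjustable rigid stop with a sprung catch, not measured: home is with the carriage's origin within 14 mm either side of the sight's line in y. From 13 mm before home the catch takes a push of 5 to 7 N; 5 mm before home the carriage snaps over on to the stop.
- carriage: Steel slide with a circuit board; origin under the board's centre, 22 mm above the bench, axes as the stand's. Slides to the stand's -y with 1 to 2 N. Handle: black upright block 30 (x) by 12 mm (y), centre 95 mm from the origin in +y, top 135 mm above the bench. Origin starts 37 to 52 mm in +y of the sight's line.
- pedal: Bystander: aluminium effects pedal case, 112 x 60 x 31 mm with two knobs and a switch (49 mm high), origin under its centre.
- spool: Bystander: white plastic spool, 52 mm across, 38 mm high, origin under its centre.
- screwdriver: Bystander: screwdriver 160 mm long, lying along its x.
- jar: Bystander: small clear jar with a white cap, 48 mm across, 60 mm high, origin under its centre.

How it is judged:
By the outcome, as a careful person would: the job done as asked, in the order asked, and still so for the second after the job is handed in, with the robot touching nothing.
It also fails if it takes over 70 s, if anything falls off the work surface, if the arm or the gripper's body presses on something with over 40 N, if the wrist force passes 120 N, or if a joint passes its speed limit or range.

## Robot

A 7-joint arm with a two-finger parallel gripper is mounted at the origin on the work surface. World frame = base frame: x ahead of the robot, y to its left, z up, the work surface at z = 0. Lengths are in mm, angles in rad, forces in N, time in s.
With the tool pointing down it reaches from about 400 to 875 mm from the base axis. Payload 19.3 kg.
Tool frame: the origin (TCP) lies at the very end of the fingers, on their centre line; the grasp point (between the pads) lies 19 mm behind it (grip_point_offset is the z of the grasp point in the tool frame, in mm); z points along the fingers, y is the line along which they close (so a half turn about z gives the same grasp; the last joint's range is limited). The gripper opens to 85 mm and grips with 20 to 120 N. Pads are 22 mm wide; open, the fingers measure 114 mm over their backs; the gripper's body (76 mm by 85 mm) begins 54 mm behind the grasp point. The pads swing forward as they close: fully open they stand 13 mm farther back than shut.
Start: joints at [-1.417, 0.521, -0.036, 1.599, 0.021, 1.021, -0.113], TCP at [138.73, 609.4, 231.291] pointing down, gripper open.
Joint ranges: [-2.91, 2.91], [-0.3, 2.13], [-1.5, 1.42], [0.17, 2.43], [-1.26, 4.41], [0.16, 1.93], [-2.52, 2.52]. Speed limits (rad/s): [1.89, 1.89, 2.39, 2.39, 3.01, 3.01, 3.01].

## Interface

Orientations are given as a 3x3 rotation matrix whose columns are the frame's x, y, z axes.
In Python, from workcell import movep, movel, goto_joints, open_gripper, clamp, wait, inverse_kinematics, read_state, camera, PlanningError, finish_job, grip_point_offset gives the robot as it stands. Calls block until the motion is done:
- movep(position, orientation): joint-space move of the TCP to a pose.
- movel(position, frame=None, max_speed=150, guard=None): straight line of the TCP; frame=None keeps the orientation; max_speed is the mean speed in mm/s. With guard (N) it stops when the force on the tool has changed by that much, and returns True; else False.
- goto_joints(angles): joint-space move.
- open_gripper() and clamp(): open the fingers fully, or close them until they stop; the grip force is fixed at half the most.
- wait(seconds).
- inverse_kinematics(position, orientation): joint angles nearest the present ones, or None.
- read_state(): the state.
- camera(name): name is "scene" or "side" or "wrist"; returns a dict with "image" (384x512x3 uint8, blue, green, red), "range_z" (384x512 float32, mm along the optical axis (not along the pixel's ray), 0 where there is no reading), "fx", "fy", "cx", "cy" (pixels), "cam_to_world" (4x4, takes a point from camera to world coordinates). Camera axes: x right, y up, looking along -z (the intrinsics and any distortion apply to the point x, -y, -z); pixel columns grow to the right and rows downward; lengths in mm; the calibration is good to about 2 mm. A picture is of the moment at which its call begins.
A pose or a line that the arm cannot do raises PlanningError and nothing moves.
- finish_job(): hands the job in; it is judged then, once.
The state is a dict: "time": time; "qpos": joint angles; "qvel": joint speeds; "joint_efforts": joint torques, N m; "eef_pos": TCP position; "tool_rot": TCP orientation; "ft_force": force on the tool from outside, world axes, zero at the start; "torque": the same for the moment, N m; "finger_gap": finger opening in mm; "gripper_force": force on a finger pad.
Only numpy, scipy, OpenCV 4.12 (cv2) and the standard library are available. Lean on these libraries where they do the work, as an engineer would, in place of code of your own. Each camera call takes 0.05 s, during which the arm holds its last target. There are 200 camera calls.

## Working session

There is one attempt and no reset: what is moved stays moved. The work goes in short steps, each a Python script; the robot and the scene stay as the last script left them, time stands still between calls to the robot, and variables do not carry over. Pictures are saved under pics/ and viewed, at most 10 in all, crops included, and the job is handed in when it is done.

```bash
ls; mkdir -p pics; cat > h.py <<'E'
import numpy as np, cv2
from workcell import *
def snap(n):
    c=camera(n); np.savez(f'pics/{n}.npz',**{k:np.array(v) for k,v in c.items()}); return c
def cloud(c):
    z=np.array(c['range_z'],float); h,w=z.shape; u,v=np.meshgrid(np.arange(w),np.arange(h))
    p=np.stack([(u-c['cx'])/c['fx']*z,-(v-c['cy'])/c['fy']*z,-z,np.ones_like(z)],-1)
    P=(p@np.array(c['cam_to_world']).T)[...,:3]; P[z<=0]=np.nan; return P
E
python3 - <<'E'
from h import *
cs=[snap(n) for n in('scene','side')]
for n,c in zip('ab',cs): print(c.keys(),c['fx'],np.round(c['cam_to_world'],2).tolist())
cv2.imwrite('pics/1.png',cv2.resize(cs[0]['image'],(800,600))); cv2.imwrite('pics/2.png',cv2.resize(cs[1]['image'],(800,600)))
E
```

```text
pics
dict_keys(['image', 'range_z', 'fx', 'fy', 'cx', 'cy', 'cam_to_world']) 377.82622061368653 [[0.65, -0.57, 0.5, 987.03], [0.76, 0.48, -0.45, -357.03], [0.01, 0.67, 0.74, 693.44], [0.0, 0.0, 0.0, 1.0]]
dict_keys(['image', 'range_z', 'fx', 'fy', 'cx', 'cy', 'cam_to_world']) 407.544833862768 [[0.87, 0.35, -0.35, 348.97], [-0.49, 0.63, -0.6, -472.38], [0.01, 0.69, 0.72, 660.18], [0.0, 0.0, 0.0, 1.0]]
```

View pics/1.png

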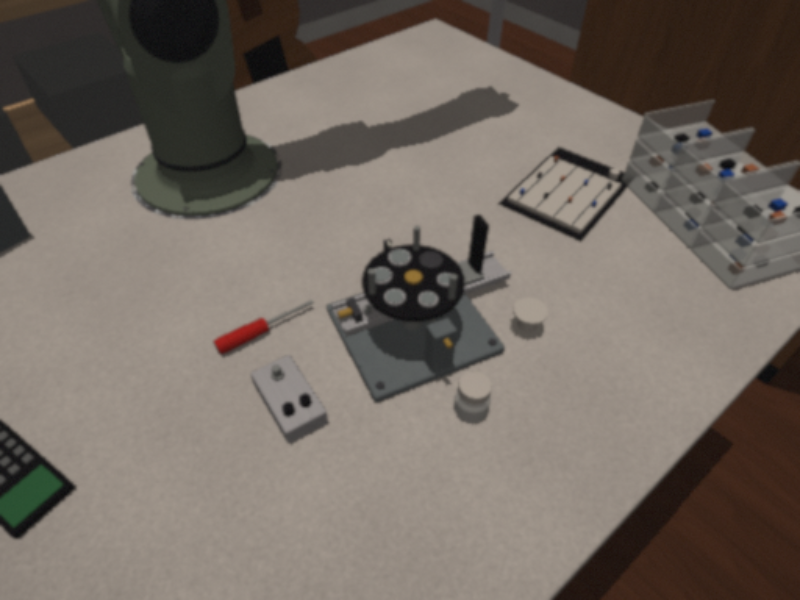

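View pics/2.png

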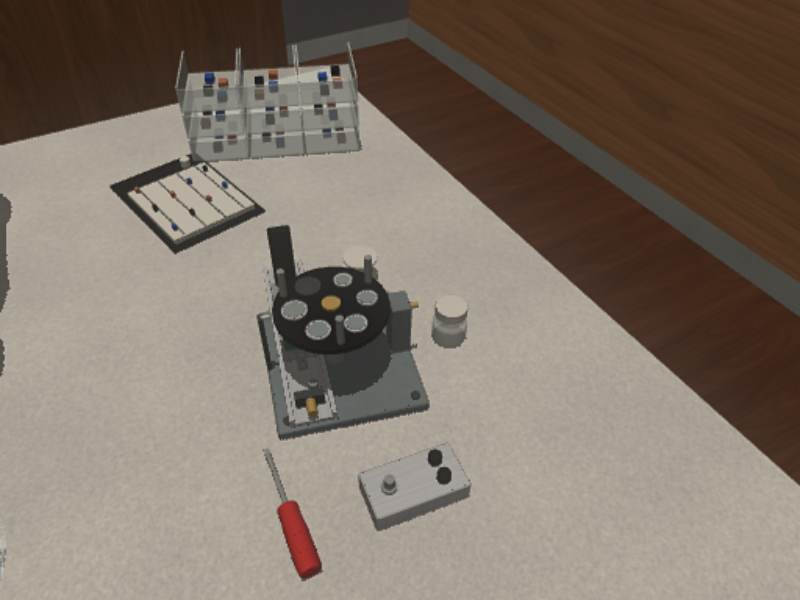

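The scene view shows the hub at about (413,276), the cap at (430,258) and the handle at (478,245). In the side view the hub is at (331,303), the cap at (308,286), the handle top at (280,230) and the first lens at about (293,310), on the sight side. Next I'll compute world positions.

```bash
cat >> h.py <<'E'
def ray(c,u,v,z):
    T=np.array(c['cam_to_world']); d=T[:3,:3]@np.array([(u-c['cx'])/c['fx'],-(v-c['cy'])/c['fy'],-1]); o=T[:3,3]
    return o+d*(z-o[2])/d[2]
E
python3 - <<'E'
from h import *
k=1.5625; S={}
pts={'scene':dict(hub=(413,276,114),cap=(430,258,112),l=(400,257,112),htop=(479,218,135),p_a=(417,231,150),p_b=(372,272,150),p_c=(453,278,150)),
'side':dict(hub=(331,303,114),cap=(308,286,112),l1=(293,310,112),l3=(356,323,112),htop=(279,229,135),pa=(281,271,150),pb=(340,319,150),pc=(367,258,150))}
for n in pts:
    c=np.load(f'pics/{n}.npz'); P=cloud(c)
    for q,(u,v,z) in pts[n].items(): print(n,q,ray(c,u/k,v/k,z).round(0))
    hub=ray(c,*np.array(pts[n]['hub'][:2])/k,114)
    Q=P[np.isfinite(P[...,2])]
    near=np.linalg.norm(Q[:,:2]-hub[:2],axis=1)
    D=Q[(near<100)&(abs(Q[:,2]-110)<4)]
    (x,y),r=cv2.minEnclosingCircle(D[:,:2].astype(np.float32)); print('disc',len(D),x,y,r,D[:,:2].mean(0),np.median(D[:,2]))
    B=Q[(near<170)&(abs(Q[:,2]-16)<4)]; print('base',cv2.minAreaRect(B[:,:2].astype(np.float32)))
    H=Q[(near<220)&(near>80)&(Q[:,2]>70)&(Q[:,2]<142)]; print('high',len(H))
    for b in (H[:,2]>122,H[:,2]<=122): print(H[b].mean(0).round(0) if b.any() else 0, H[b].min(0) if b.any() else 0,H[b].max(0) if b.any() else 0)
print(read_state()['tool_rot'])
E
```

```text
scene hub [564.  37. 114.]
scene cap [551.  81. 112.]
scene l [522.  49. 112.]
scene htop [552. 177. 135.]
scene p_a [528.  75. 150.]
scene p_b [550. -24. 150.]
scene p_c [627.  49. 150.]
disc 2045 555.0344848632812 37.8648796081543 81.126953125 [568.34173434  32.06469877] 110.42074419112203
base ((605.0628051757812, 19.6273193359375), (318.1567077636719, 246.77542114257812), 62.073848724365234)
high 557
[558. 173. 131.] [540.21782346 166.66005456 122.76977213] [570.88731893 181.40605045 137.55546641]
[609.  71.  94.] [476.4672621   -6.62193974  70.00215343] [671.07745829 178.26790343 121.72171621]
side hub [563.  38. 114.]
side cap [552.  81. 112.]
side l1 [518.  52. 112.]
side l3 [575.  -5. 112.]
side htop [556. 177. 135.]
side pa [520.  82. 150.]
side pb [546. -23. 150.]
side pc [621.  53. 150.]
disc 2652 553.0528564453125 39.87174606323242 80.90351104736328 [558.8215478  33.5725671] 110.57529800684972
base ((587.943359375, 14.258056640625), (241.54830932617188, 277.9662780761719), 74.35372924804688)
high 675
[553. 176. 131.] [539.5235776  169.51853648 122.15032782] [568.16689211 185.01260039 136.72635489]
[581.  94.  94.] [474.32979978  -3.7602385   70.00352673] [668.93354044 181.81401497 121.97191207]
[[-9.75052432e-01  2.21974614e-01 -1.61457926e-04]
 [ 2.21974664e-01  9.75051930e-01 -9.90885508e-04]
 [-6.25215663e-05 -1.00200489e-03 -9.99999496e-01]]
```

Hub is at about (563.5, 37.5) and the stand yaw is about -15°. The first lens is at the sight, so I need two clicks. I'll push the +x post (about 15°) in -y first.

```bash
cat >> h.py <<'E'
hub=np.array([563.5,37.5])
def R(a): # tool y along world angle a (deg), pointing down
    y=np.array([np.cos(np.radians(a)),np.sin(np.radians(a)),0]); z=np.array([0,0,-1.]); return np.c_[np.cross(y,z),y,z]
def u(a): return np.array([np.cos(np.radians(a)),np.sin(np.radians(a))])
def push_post(a0,sweep,toolang,zt=122):
    """push the post at angle a0 clockwise by sweep deg along its chord"""
    d=u(a0-sweep/2-90); p0=hub+62*u(a0)+2*u(a0-sweep/2); s=p0-38*d
    movep([*s,220],R(toolang)); movel([*s,zt],max_speed=120)
    f0=read_state()['ft_force']
    hit=movel([*(p0-5*d),zt],max_speed=25,guard=2.5)
    e=read_state(); q=e['eef_pos'][:2]; print('contact',hit,(p0-q)@d,np.round(e['ft_force']-f0,1),e['time'])
    L=2*62*np.sin(np.radians(sweep/2))
    if hit:
        g=movel([*(np.array(q)+d*L),zt],max_speed=30,guard=11); e=read_state(); print('push',g,(np.array(e['eef_pos'][:2])-q)@d,L,np.round(e['ft_force']-f0,1),e['time'])
    return d
E
python3 - <<'E'
from h import *
clamp()
push_post(15,42,84)
wait(.3); c=snap('side'); s=snap('scene'); cv2.imwrite('pics/3.png',np.hstack([cv2.resize(c['image'][100:300,120:320],(400,400)),cv2.resize(s['image'][100:300,180:380],(400,400))]))
E
```

```text
contact True 19.05147876945931 [0.3 1.5 1.6] 5.1583
push False 44.265656444026405 44.43762574361723 [-0.4 -0.2 -0.8] 6.8
```

View pics/3.png

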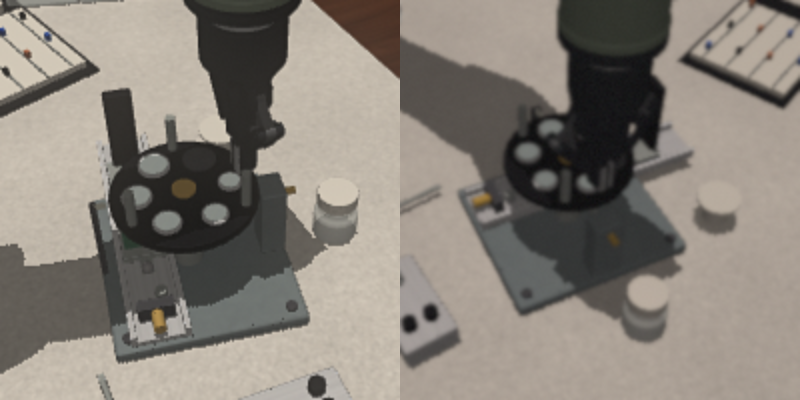

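The turret clicked: the posts are now near 75°, 195° and -45°, with the cap at about 45°, crop (200,158). For the second click I'll push the sight-side post toward +y.

```bash
python3 - <<'E'
from h import *
c=np.load('pics/side.npz'); p=ray(c,120+129/2,100+195/2,150); print(p, np.degrees(np.arctan2(*(p[:2]-hub)[::-1])))
p=read_state()['eef_pos']; movel([p[0],p[1]+8,p[2]],max_speed=80); movel([p[0],p[1]+8,190],max_speed=150)
d=push_post(195,42,84)
p=np.array(read_state()['eef_pos']); movel([*(p[:2]-8*d),p[2]],max_speed=80); movel([*(p[:2]-8*d),240],max_speed=200)
a=hub+132*u(75)-45*u(-15)+60*u(75); movep([*a,240],R(75))
c=snap('side'); s=snap('scene'); cv2.imwrite('pics/4.png',np.hstack([cv2.resize(c['image'][100:300,120:320],(400,400)),cv2.resize(s['image'][100:300,180:380],(400,400))])); print(read_state()['time'],a)
E
```

```text
[502.81088381  19.95291422 150.        ] -163.8737957981431
contact True 16.041184929146702 [ 1.2 -1.5  1.6] 10.5
push False 44.300133806006755 44.43762574361723 [1.3 0.8 0.5] 12.1417
14.0667 [569.72659448 234.60461568]
```

View pics/4.png

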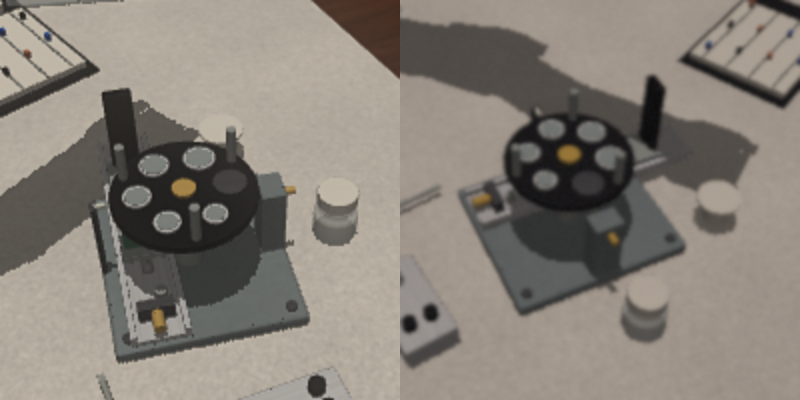

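The cap at crop (230,180) now points at the detent housing (+x), so the third lens is at the sight. Now I'll push the carriage.

```bash
python3 - <<'E'
from h import *
c=np.load('pics/side.npz'); p=ray(c,120+230/2,100+181/2,112); print('cap', np.degrees(np.arctan2(*(p[:2]-hub)[::-1])))
h=hub+132*u(75)-45*u(-15); d=u(-105); z=100
p=h-60*d; movel([*p,z],max_speed=150)
f0=np.array(read_state()['ft_force']); hit=movel([*(h-8*d),z],max_speed=30,guard=2.5); e=read_state()
q=np.array(e['eef_pos'][:2]); print('contact',hit,(h-q)@d,e['time'])
# short slow steps so force can be followed
for i in range(24):
    q1=np.array(read_state()['eef_pos'][:2]); s=(q1-h)@d
    g=movel([*(h+(s+3)*d),z],max_speed=15,guard=9)
    e=read_state(); f=(np.array(e['ft_force'])-f0)[:2]@d; t=(np.array(e['eef_pos'][:2])-q)@d
    print(round(t,1),round(f,1),g,end=' | ')
    if g or -f>12 or t>68: break
print(e['time'])
c=snap('side'); s=snap('scene'); cv2.imwrite('pics/5.png',np.hstack([cv2.resize(c['image'][100:300,120:320],(400,400)),cv2.resize(s['image'][100:300,180:380],(400,400))]))
E
```

```text
cap -14.256500277053638
contact False 8.016068396491757 17.0333
3.2 0.7 False | 6.4 1.1 False | 9.6 1.2 False | 12.2 -3.7 False | 15.1 -2.9 False | 18.6 -0.0 False | 22.0 0.8 False | 25.0 0.3 False | 25.2 -1.3 True | 20.1083
```

View pics/5.png

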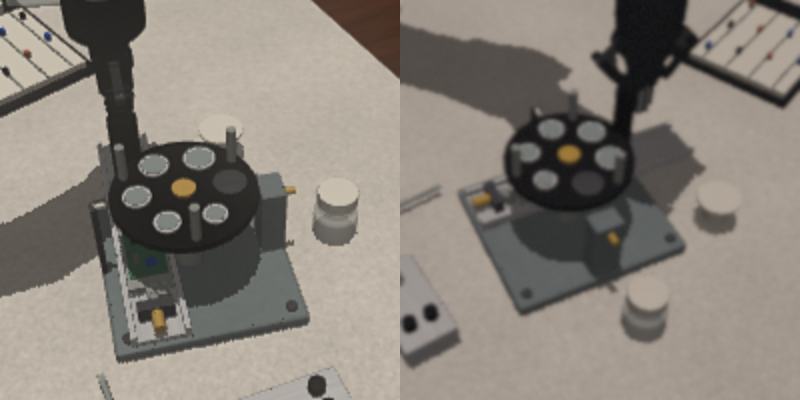

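The force profile is consistent: catch resistance at 12–15 mm, release by 18 mm, then the rigid stop at 25 mm. I'll back off and verify.

```bash
python3 - <<'E'
from h import *
p=np.array(read_state()['eef_pos']); d=u(75)
q=p[:2]+45*d; movel([*q,p[2]],max_speed=80); movel([*q,240],max_speed=200)
p=q+60*d; movel([*p,240],max_speed=200); wait(.5)
c=snap('side'); s=snap('scene'); cv2.imwrite('pics/6.png',np.hstack([cv2.resize(c['image'][100:300,120:320],(400,400)),cv2.resize(s['image'][100:300,180:380],(400,400))]))
for w in (c,s):
    P=cloud(w).reshape(-1,3); H=P[(P[:,2]>122)&(P[:,2]<140)]; H=H[np.linalg.norm(H[:,:2]-(hub+100*u(75)-45*u(-15)),axis=1)<35]; r=H.mean(0)[:2]-hub; print(len(H),'handle stand xy',r@u(-15),r@u(75))
print(read_state()['time'])
E
```

```text
125 handle stand xy -45.959702512338055 91.54519631164162
82 handle stand xy -40.56530634356457 90.0649253889886
22.825
```

View pics/6.png

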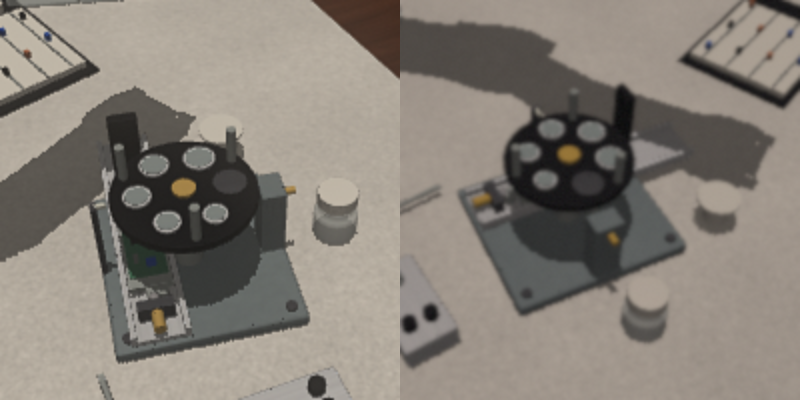

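The handle moved about 38 mm and the turret is unchanged. I'll confirm it's seated with one more gentle, slow push.

```bash
python3 - <<'E'
from h import *
h=hub+132*u(75)-45*u(-15); d=u(-105); z=100
a=h-40*d; movel([*a,240],max_speed=200); movel([*a,z],max_speed=150)
movel([*(h+10*d),z],max_speed=50,guard=9)
f0=np.array(read_state()['ft_force'])
for s in np.arange(12,27,1.):
    g=movel([*(h+s*d),z],max_speed=8,guard=9); e=read_state()
    f=(np.array(e['ft_force'])-f0)[:2]@d; t=(np.array(e['eef_pos'][:2])-h)@d; print(round(t,1),round(f,1),g,end=' | ')
    if g or f<-9.5: break
q=np.array(e['eef_pos'][:2])-45*d; movel([*q,z],max_speed=80); movel([*q,240],max_speed=200); movel([*(q-60*d),240],max_speed=200); wait(.5)
for n in('side','scene'):
    w=snap(n)
    P=cloud(w).reshape(-1,3); H=P[(P[:,2]>122)&(P[:,2]<140)]; H=H[np.linalg.norm(H[:,:2]-(hub+100*u(75)-45*u(-15)),axis=1)<35]; r=H.mean(0)[:2]-hub; print(len(H),'handle',r@u(-15),r@u(75))
print(read_state()['time'])
E
```

```text
12.0 0.7 False | 13.1 -0.1 False | 14.1 0.1 False | 15.1 -0.3 False | 16.1 0.4 False | 17.0 -1.0 False | 17.2 -5.2 False | 17.4 -9.3 False | 17.6 -13.9 False | 129 handle -45.97739285405016 91.23370325602737
82 handle -40.42234341851877 89.88311449428282
30.6917
```

The stop is rigid and the handle did not move, so it's home. The peak push was about 14 N. Handing in.

```bash
python3 -c "
from workcell import finish_job
print(finish_job())"
```

```text
the job is handed in; nothing more can be done
None
```

The job is handed in at about 31 s: two clockwise clicks put the third lens at the sight, then the carriage was pushed through its catch onto its stop (a gentle second push met a rigid stop, highest reading about 14 N), and the arm is clear of everything.

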